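Slide the platen home and close the label press

ROBOT

A 6-joint arm with a two-finger parallel gripper is mounted at the origin on the work surface. World frame = base frame: x ahead of the robot, y to its left, z up, the work surface at z = 0. Lengths are in m, angles in rad, forces in N, time in s.
With the tool pointing down it reaches from about 0.3 to 0.775 m from the base axis. Payload 14.6 kg.
Tool frame: the origin (TCP) lies at the very end of the fingers, on their centre line; the grasp point (between the pads) lies 19 mm behind it; z points along the fingers, y is the line along which they close (so a half turn about z gives the same grasp; the last joint's range is limited). The gripper opens to 94 mm and grips with 3 to 60 N. Pads are 16 mm wide; open, the fingers measure 119 mm over their backs; the gripper's body (75 mm by 177 mm) begins 78 mm behind the grasp point.
Start: joints at [-0.067, 0.3, 1.521, -0, 1.321, -0.067], TCP at [0.55, -0, 0.179] pointing down, gripper open.
Joint ranges: [-3.03, 3.03], [-0.79, 2.21], [0.23, 2.52], [-1.04, 4.18], [0, 3.07], [-2.55, 2.55]. Speed limits (rad/s): [2.22, 2.22, 2.57, 3.14, 3.14, 3.14].

INTERFACE

Orientations are given as [roll, pitch, yaw] about the fixed x, y, z axes, in that order (R = Rz(yaw) Ry(pitch) Rx(roll)).
In Python, from station import ctrl gives the robot as it stands. The module is installed in compiled form; this text tells all that it offers.
- The arm moves only by the tool step_arm, never from a script. Its argument "deltas" is a list of rows, each an object with "dp": the shift along the tool's x, y, z scaled (see below), a list of three; "twist": the turn about the tool's z scaled (see below). In form: [{"dp": [tx, ty, tz], "twist": twist}, ...]. A call has 1 to 12 rows; each row shifts and turns the commanded pose from where the row before left it, along the tool's axes as they then stand; what a row does not reach is not made up. The controller multiplies each number of a shift by 0.04 m and each number of a turn by 4 degrees. A row lasts 1/10 s, in which the tool goes at most 50 mm and 8.59 degrees, less where a joint would pass 70% of its speed; a pose out of reach is approached as far as the arm can. A call with a number of a shift or a turn outside -1 to 1 is refused whole. A call with a gripper value outside its range is refused whole. "gripper" is the opening, from -1 (shut) to 1 (fully open), set as the call begins (left out, the last holds). The fingers move at their own pace and stop on an object; "squeeze" is the grip in N (left out, the last holds). Time passes only in rows, so rows that do not move let the fingers close. It gives the time, the measured TCP pose, the force, the opening and the grip force at its end, in the units of the state.
- ctrl.get_obs(): the state, without advancing time (a new reading comes with each control period).
- ctrl.camera(name): name is "scene" or "side" or "wrist"; returns (picture, depth): 420x560x3 uint8, red, green, blue; 420x560 float32, m along the optical axis (not along the pixel's ray), 0 where there is no reading.
- ctrl.get_calibration(name): a dict with "fx", "fy", "cx", "cy" (pixels), "world_to_cam" (4x4, takes a point from world to camera coordinates); the wrist camera has in their place "hand_eye" (4x4, takes a point from camera to tool coordinates, whose origin is the TCP and whose axes are the flange's). Camera axes: x right, y down, z forward; pixel columns grow to the right and rows downward; lengths in m; the calibration is good to about 2 mm. The wrist camera is an equidistant fisheye: a pixel r from the principal point sees the ray r / f radians off the axis. A picture is of the moment at which its call begins: read the wrist's pose just before it. get_calibration takes no time and is no camera call.
- ctrl.hand_in(): hands the job in; it is judged then, once.
Trained networks look in the newest picture that a camera, given by its name, has taken for a name from the list of things; names that differ only in an ending like _2 or _b are one class to them, and where a whole thing is asked for, a point or a joint stands for the part that bears it (a point fixed in the world has none). Each returns a list of dicts, best first, with "conf" (0 to 1); they miss things now and then, are a little off and sometimes report something else, mostly with a low value. They report only what shows in the picture. A call takes as long as a camera call.
- ctrl.spot_in(camera, label): "rect" ([left, top, right, bottom] as shares, 0 to 1, of the picture: columns of its width, rows of its height, round what is visible of it).
- ctrl.cut_out(camera, label): "pixels" (420x560 bool, what is visible of it) and "rect" ([left, top, right, bottom] as shares, 0 to 1, of the picture: columns of its width, rows of its height, round what is visible of it).
The state is a dict: "time_s": time; "qpos": joint angles; "joint_vel": joint speeds; "tau": joint torques, N m; "ee_pos": TCP position; "eef_rot": TCP orientation; "force": force on the tool from outside, world axes, zero at the start; "moment": the same for the moment, N m; "grip_width": finger opening in m; "grip_force": force on a finger pad.
Only numpy, scipy, OpenCV 4.12 (cv2) and the standard library are available. Lean on these libraries where they do the work, as an engineer would, in place of code of your own. Each camera call takes 0.05 s, during which the arm holds its last target. There are 200 camera calls.

TASK

The small label press is loaded with a white tile. Using only the fingertips, push its slide-out platen fully home, and only then push the raised head down by its handle, gently, until it is fully closed over the tile. Grip nothing, keep the whole tile lying flat on the platen's pad as it rides in, and leave the other things on the bench alone.

Things in the scene. Friction and masses are not known exactly. Their poses are not given: they have to be found in the camera images.
- press: small blue and grey clamshell label press, fixed to the bench. Origin: on the bench under the middle of its lower platen when that is home; x points from its front (operator's side) to its back, y to its left, z up. Base 212 mm wide, from 110 mm before the origin to 248 mm behind it; hinge cheeks and controller box at its back up to 149 mm high.
- drawer (a joint): how far the lower platen is pulled out towards the front, in m: 0 fully home against its stop, up to 0.14. It runs level along the press's x axis, needs a push of about 3 N and stays where it is left.
- drawer_grip (a point): middle of the platen's black handle bar: a round level bar 18 mm thick and 84 mm long along the press's y, centre 66 mm above the bench and 115 mm in front of the platen's middle; moves with the platen. Two arms hold it at 32 mm either side of its middle. It can be pushed on its front side.
- pad_center (a point): middle of the top of the platen's black square pad (150 x 150 mm), 80 mm above the bench; moves with the platen, axes as the press's.
- head (a joint): raising of the head, in rad: 0 closed (level, on its stop, 1.5 mm above the tile), up to 1.15. It swings on a level hinge axis along the press's y, 115 mm behind the press's origin and 120 mm above the bench. Spring balanced, it stays where it is left; 3 to 8 N at its handle, square to the arms, moves it (straight down on it when raised, twice that). Starts at 0.88 to 1.05.
- head_grip (a point): middle of the head's black handle bar: round, level, 26 mm thick, 164 mm long along the press's y, at the free end of two flat blue arms, 235 mm from the hinge axis; moves with the head. Closed, it is 120 mm above the bench and 120 mm in front of the press's origin. The head housing rises 22 mm above the arms' plane, a black knob in its middle 52 mm. Site axes turn with the head.
- tile: white square tile 96 x 96 x 6 mm lying loose on the platen's pad, within 20 mm of its middle; origin under its centre.
- tape: roll of amber tape lying flat, 90 mm across, 24 mm high, to the left of the press; bystander.
- tiles: stack of four spare white tiles, 96 x 96 x 24 mm, to the right of the press; bystander.
- mug: white mug, 82 mm across, 95 mm high, out to one side; bystander.
- bottle: pale translucent bottle with white cap, 68 mm across, 190 mm high, out to one side; bystander.
- film_roll: roll of printed white and blue film lying down, 340 mm long, 60 mm thick, at the left; bystander.
- squeegee: flat blue squeegee with grey felt edge, 76 x 100 x 8 mm, just right of the pulled-out platen's handle; bystander.
- marker: red marker pen lying down, 120 mm long, 20 mm high, at the left front; bystander.
- scissors: scissors with orange handles lying flat, 195 mm long, 11 mm high, at the right front; bystander.

How it is judged:
On the way, in this order (a step that is already met when the one before it is completed fails the run):
1. the platen is fully home while the head is still raised (value of joint drawer below 0.005 m and value of joint head above 0.7 rad), for 0.2 s.
2. the head is fully closed (value of joint head below 0.035 rad and value of joint drawer below 0.006 m), for 0.2 s.
At the end, for the whole second after the job is handed in: The platen is home to within 6 mm, the head closed to within 0.035 rad (8 mm at its handle), and the tile lies flat and still on the pad with its centre within 30 mm of the pad's middle along each edge (that is, all of it on the pad) (all of step 2 and x of tile in the frame of pad_center between -0.03 and 0.03 m and y of tile in the frame of pad_center between -0.03 and 0.03 m and z of tile in the frame of pad_center below 0.003 m and linear speed of tile below 0.02 m/s); the robot touches nothing.
It fails at once if the head is pushed down while the platen is still out (value of joint drawer above 0.02 m and value of joint head below 0.7 rad).
It fails at once if the head is slammed (faster than 2.5 rad/s) (velocity of joint head below -2.5 rad/s).
It fails at once if a handle is taken between the fingers (the point between the finger pads comes inside its bar, within about 10 mm of its middle line) ((x of the grasp point in the frame of drawer_grip between -0.01 and 0.01 m and y of the grasp point in the frame of drawer_grip between -0.06 and 0.06 m and z of the grasp point in the frame of drawer_grip between -0.025 and 0.025 m) or (x of the grasp point in the frame of head_grip between -0.011 and 0.011 m and y of the grasp point in the frame of head_grip between -0.09 and 0.09 m and z of the grasp point in the frame of head_grip between -0.011 and 0.011 m)).
It fails at once if the tile is lifted off the pad or shoved over its edge (z of tile in the frame of pad_center above 0.008 m or x of tile in the frame of pad_center above 0.034 m or x of tile in the frame of pad_center below -0.034 m or y of tile in the frame of pad_center above 0.034 m or y of tile in the frame of pad_center below -0.034 m).
It fails at once if another thing on the bench is moved more than 30 mm (distance of any of tape, tiles, mug, bottle, film_roll, squeegee, marker, scissors from where it was at the start of the episode above 0.03 m).
It also fails if it takes over 48 s, if anything falls off the work surface, if the arm or the gripper's body presses on something with over 40 N, if the wrist force passes 120 N, or if a joint passes its speed limit or range.

## Working session

There is one attempt and no reset: what is moved stays moved. The work goes in short steps, Python scripts to look and compute and a tool call to move; the robot and the scene stay as the last step left them, time stands still between calls to the robot, and variables do not carry over. Pictures are saved under pics/ and viewed, at most 10 in all, crops included, and the job is handed in when it is done.

Besides the shell and the picture viewer there is one more tool, called after "Request:" by a JSON object that holds its "method" and its "body", one argument or row to a line. step_arm: Moves the arm, as the interface text tells. Its arguments: {"type":"object","properties":{"deltas":{"type":"array"},"gripper":{"type":"number"},"squeeze":{"type":"number"}},"required":["deltas"]}

```bash
mkdir -p pics; cat > h.py <<'E'
from station import ctrl
import numpy as np, cv2
def world(cam,depth,mask):
    c=ctrl.get_calibration(cam); v,u=np.nonzero(mask&(depth>0)); z=depth[v,u]
    P=np.stack([(u-c['cx'])/c['fx']*z,(v-c['cy'])/c['fy']*z,z,np.ones_like(z)])
    return (np.linalg.inv(c['world_to_cam'])@P)[:3].T
E
python3 - <<'E'
from h import *
o=ctrl.get_obs(); print(o['ee_pos'],o['eef_rot'],o['time_s'])
ims=[]
for cam in('scene','side'):
    im,d=ctrl.camera(cam); np.savez(f'{cam}0.npz',im=im,d=d); ims.append(im)
    cv2.imwrite(f'pics/{cam}0.png',im[:,:,::-1])
    for l in('drawer_grip','head_grip','tile','press','pad_center'):
        for r in ctrl.cut_out(cam,l)[:2]:
            m=r['pixels']; p=world(cam,d,m)
            print(cam,l,round(r['conf'],2),np.round(np.array(r['rect'])*[560,420,560,420]),m.sum(),np.median(p,0).round(3) if len(p) else '',np.percentile(p,[3,97],axis=0).round(3).tolist() if len(p) else '')
            np.savez(f'{cam}_{l}.npz',m=m) if r is not None else 0
E
```

```text
[ 5.49705091e-01 -1.46327128e-05  1.78681922e-01] [-3.14044863e+00 -7.38486805e-05  1.57073190e+00] 0.0
scene drawer_grip 0.82 [229. 176. 280. 235.] 1046 [ 0.571 -0.039  0.079] [[0.472, -0.12, 0.044], [0.671, -0.001, 0.084]]
scene head_grip 0.81 [166. 149. 260. 274.] 6773 [ 0.73  -0.126  0.237] [[0.639, -0.228, 0.074], [0.807, -0.038, 0.323]]
scene head_grip 0.42 [297. 218. 330. 245.] 464 [0.618 0.115 0.017] [[0.572, 0.072, -0.002], [0.656, 0.155, 0.026]]
scene press 0.68 [170. 148. 254. 275.] 6491 [ 0.731 -0.125  0.24 ] [[0.642, -0.223, 0.128], [0.805, -0.038, 0.323]]
scene press 0.59 [145. 146. 276. 329.] 14109 [ 0.761 -0.125  0.144] [[0.542, -0.248, 0.028], [0.92, -0.015, 0.32]]
scene pad_center 0.86 [230. 175. 279. 236.] 1060 [ 0.569 -0.039  0.079] [[0.47, -0.118, 0.055], [0.671, -0.0, 0.085]]
side drawer_grip 0.9 [283. 186. 353. 232.] 1271 [ 0.521 -0.048  0.076] [[0.457, -0.149, 0.053], [0.65, 0.001, 0.082]]
side head_grip 0.64 [260. 117. 331. 171.] 1142 [ 0.709 -0.084  0.197] [[0.616, -0.2, 0.112], [0.791, -0.034, 0.319]]
side head_grip 0.57 [369. 223. 390. 243.] 258 [ 0.391 -0.179  0.004] [[0.35, -0.226, -0.001], [0.417, -0.155, 0.009]]
side tile 0.93 [297. 186. 331. 209.] 506 [ 0.578 -0.096  0.085] [[0.531, -0.147, 0.08], [0.631, -0.048, 0.089]]
side tile 0.23 [371. 223. 387. 238.] 221 [ 0.39  -0.181  0.004] [[0.35, -0.226, 0.0], [0.414, -0.156, 0.009]]
side press 0.8 [249. 114. 349. 233.] 5148 [ 0.716 -0.078  0.071] [[0.476, -0.243, 0.019], [0.884, 0.003, 0.267]]
side pad_center 0.67 [281. 193. 349. 228.] 1138 [ 0.519 -0.045  0.076] [[0.46, -0.129, 0.054], [0.653, 0.001, 0.082]]
side pad_center 0.63 [251. 117. 348. 235.] 5030 [ 0.717 -0.078  0.071] [[0.477, -0.244, 0.02], [0.879, 0.003, 0.268]]
```

```bash
python3 - <<'E'
import cv2,numpy as np
a=cv2.imread('pics/scene0.png')[120:350,120:360];b=cv2.imread('pics/side0.png')[90:290,230:440]
a=cv2.resize(a,None,fx=1.66*1.0,fy=1.66,interpolation=cv2.INTER_CUBIC);b=cv2.resize(b,None,fx=1.9,fy=1.9,interpolation=cv2.INTER_CUBIC)
H=max(a.shape[0],b.shape[0]);o=np.zeros((H,a.shape[1]+b.shape[1],3),np.uint8);o[:a.shape[0],:a.shape[1]]=a;o[:b.shape[0],a.shape[1]:]=b
print(o.shape);cv2.imwrite('pics/both0.png',o[:,:800])
E
```

```text
(382, 797, 3)
```

View pics/both0.png

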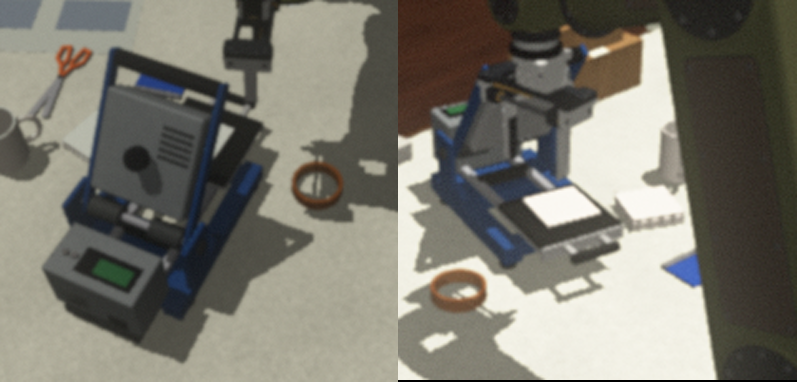

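The scene view is from behind the press, with the head raised, handle at crop (170,75) and the tape at right (317,185). The side view shows the platen out with the white tile at (565,205), its handle bar at (595,250) and the squeegee at (685,268). I'll fit the pose from the points and add a wrist view.

```bash
cat >> h.py <<'E'
from scipy.spatial.transform import Rotation as Ro
def wristpts(d,mask,o):
    c=ctrl.get_calibration('wrist'); v,u=np.nonzero(mask&(d>0)); z=d[v,u]
    x=u-c['cx'];y=v-c['cy'];r=np.hypot(x,y)+1e-9;th=r/c['fx']
    k=np.tan(th)*z/r; P=np.stack([x*k,y*k,z,np.ones_like(z)])
    T=np.eye(4);T[:3,:3]=Ro.from_euler('xyz',o['eef_rot']).as_matrix();T[:3,3]=o['ee_pos']
    return (T@c['hand_eye']@P)[:3].T
E
python3 - <<'E'
from h import *
o=ctrl.get_obs(); im,d=ctrl.camera('wrist'); np.savez('wrist0.npz',im=im,d=d); cv2.imwrite('pics/wrist0.png',im[:,:,::-1])
print({k:np.round(v,3).tolist() for k,v in ctrl.get_calibration('wrist').items()})
for l in('drawer_grip','tile','head_grip','press','squeegee'):
    for r in ctrl.cut_out('wrist',l)[:2]:
        p=wristpts(d,r['pixels'],o); print(l,round(r['conf'],2),np.round(np.array(r['rect'])*[560,420,560,420]),len(p),np.median(p,0).round(3),np.percentile(p,[3,97],axis=0).round(3).tolist())
# side pad fit
f=np.load('side0.npz'); 
m=np.load('side_drawer_grip.npz')['m']; p=world('side',f['d'],m|(np.load('side_tile.npz')['m'] if 0 else m))
q=p[(p[:,2]>.072)&(p[:,2]<.092)]; print('side pad rect',cv2.minAreaRect((q[:,:2]*1000).astype(np.float32)))
for cam in('scene','side'):
    f=np.load(cam+'0.npz'); p=world(cam,f['d'],np.ones((420,560),bool)); im=f['im'][f['d']>0].astype(int)
    s=(p[:,0]>.4)&(p[:,0]<1.0)&(p[:,1]>-.4)&(p[:,1]<.1)
    blue=s&(im[:,2]>im[:,0]*1.5)&(im[:,2]>50)&(p[:,2]>.012)&(p[:,2]<.08)
    print(cam,'blue base',blue.sum(),cv2.minAreaRect((p[blue,:2]*1000).astype(np.float32)))
E
```

```text
{'fx': 325.192, 'fy': 325.192, 'cx': 274.63, 'cy': 209.242, 'hand_eye': [[-0.001, -0.96, -0.281, 0.082], [1.0, -0.001, -0.001, 0.0], [0.0, -0.281, 0.96, -0.205], [0.0, 0.0, 0.0, 1.0]]}
drawer_grip 0.7 [196. 187. 393. 330.] 10797 [ 0.54  -0.041  0.079] [[0.474, -0.141, 0.066], [0.653, -0.0, 0.081]]
drawer_grip 0.2 [473. 262. 520. 291.] 363 [ 0.792 -0.064  0.138] [[0.749, -0.104, 0.059], [0.837, -0.055, 0.177]]
tile 0.61 [253. 239. 360. 334.] 6578 [ 0.583 -0.094  0.086] [[0.537, -0.142, 0.084], [0.629, -0.048, 0.087]]
head_grip 0.73 [475. 264. 523. 292.] 318 [ 0.792 -0.063  0.138] [[0.752, -0.082, 0.108], [0.81, -0.055, 0.172]]
press 0.57 [192. 172. 556. 375.] 22317 [ 0.636 -0.049  0.073] [[0.48, -0.153, 0.032], [0.852, 0.003, 0.139]]
squeegee 0.75 [139. 292. 190. 327.] 276 [ 0.417 -0.192  0.007] [[0.356, -0.21, 0.003], [0.425, -0.156, 0.009]]
side pad rect ((551.8583984375, -77.945556640625), (155.21458435058594, 199.9841766357422), 70.05158233642578)
scene blue base 324 ((701.8847045898438, -124.20858764648438), (206.29598999023438, 270.5624694824219), 71.1201171875)
side blue base 353 ((704.3555908203125, -125.38885498046875), (208.22555541992188, 294.7033996582031), 72.15252685546875)
```

View pics/wrist0.png

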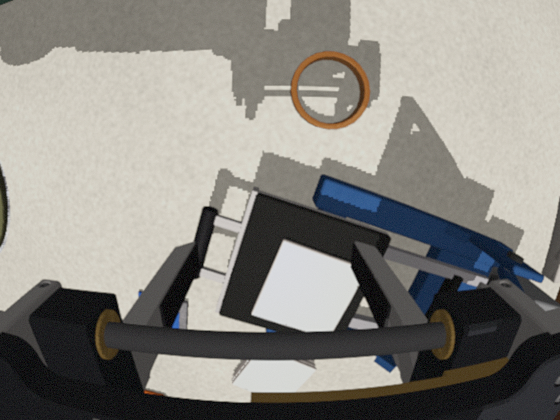

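The wrist view shows the platen's handle bar at (205,235), tile at (310,290) flat inside the pad, squeegee at (165,310). Next I fit the yaw and the positions.

```bash
python3 - <<'E'
from h import *
o=ctrl.get_obs(); f=np.load('wrist0.npz'); d,im=f['d'],f['im'].astype(int)
full=np.ones(d.shape,bool); p=wristpts(d,full,o); c=im[d>0]
R=(p[:,0]>.4)&(p[:,0]<.72)&(p[:,1]>-.22)&(p[:,1]<.05)
pad=R&(p[:,2]>.072)&(p[:,2]<.092)
x=(p[pad,:2]*1000).astype(np.float32)
# remove specks
print('pad wrist',cv2.minAreaRect(x))
t=R&(p[:,2]>.083)&(p[:,2]<.092)&(c.min(1)>130); print('tile',t.sum(),cv2.minAreaRect((p[t,:2]*1000).astype(np.float32)),p[t].mean(0))
dk=pad&(c.max(1)<60); print('pad z',np.median(p[dk,2]))
for yaw in np.deg2rad([-18,-19,-20,-21]):
    u=np.array([np.cos(yaw),np.sin(yaw)]);v=np.array([-u[1],u[0]])
    a=p[pad,:2]@u;b=p[pad,:2]@v
    print(np.rad2deg(yaw),'u',np.percentile(a,[.3,1,3,97,99,99.7]).round(3),'v',np.percentile(b,[.3,1,3,97,99,99.7]).round(3))
u=np.array([np.cos(np.deg2rad(-19.5)),np.sin(np.deg2rad(-19.5))]);v=np.array([-u[1],u[0]])
bar=R&(c.max(1)<70)&(p[:,2]>.05)&(p[:,2]<.085)&(p[:,:2]@u<.505)
q=p[bar];print('bar',bar.sum(),np.percentile(q@np.r_[u,0],[2,50,98]).round(3),np.percentile(q@np.r_[v,0],[2,50,98]).round(3),np.percentile(q[:,2],[5,50,98]).round(3))
s=p[(p[:,2]<.01)]; print('bench z',np.median(s[:,2]))
# head handle: scene + side dark points high
for cam in('scene','side'):
    g=np.load(cam+'0.npz'); P=world(cam,g['d'],full); C=g['im'][g['d']>0].astype(int)
    a=P[:,:2]@u;b=P[:,:2]@v
    m=np.load(cam+'_head_grip.npz')['m'] 
    k=(a>.6)&(a<.85)&(b>.0)&(b<.23)&(P[:,2]>.27)&(P[:,2]<.36)&(C.max(1)<90)
    print(cam,'handle',k.sum(),np.percentile(np.c_[a,b,P[:,2]][k],[3,50,97],axis=0).round(3).tolist())
    bl=(C[:,2]>C[:,0]*1.5)&(C[:,2]>50)&(a>.5)&(a<1.1)&(b>-.1)&(b<.3)&(P[:,2]>.012)&(P[:,2]<.06)
    print('base',np.percentile(a[bl],[1,99]).round(3),np.percentile(b[bl],[1,5,95,99]).round(3))
E
```

```text
pad wrist ((557.7184448242188, -78.14814758300781), (150.2178955078125, 197.58277893066406), 72.0267333984375)
tile 6485 ((585.9081420898438, -98.99864196777344), (96.76837158203125, 96.59713745117188), 68.5698013305664) [ 0.58340869 -0.0949112   0.08559182]
pad z 0.07953947682544077
-18.0 u [0.459 0.462 0.469 0.642 0.648 0.651] v [0.025 0.028 0.033 0.171 0.172 0.173]
-19.0 u [0.457 0.46  0.467 0.64  0.646 0.649] v [0.035 0.037 0.043 0.181 0.182 0.183]
-20.0 u [0.454 0.458 0.465 0.638 0.644 0.647] v [0.044 0.046 0.052 0.19  0.192 0.194]
-21.0 u [0.452 0.455 0.463 0.636 0.642 0.645] v [0.053 0.056 0.062 0.2   0.203 0.205]
bar 1193 [0.454 0.466 0.505] [0.056 0.13  0.183] [0.07  0.074 0.081]
bench z -0.00037511190763001023
scene handle 1807 [[0.603, 0.03, 0.271], [0.668, 0.132, 0.306], [0.709, 0.206, 0.34]]
base [0.569 0.833] [0.03  0.042 0.218 0.221]
side handle 134 [[0.605, 0.023, 0.272], [0.649, 0.04, 0.306], [0.681, 0.205, 0.344]]
base [0.56  0.846] [0.016 0.021 0.214 0.217]
```

Yaw is −18° (the fitted width of 150.2 mm matches the pad). The bar centre is at about (0.47,−0.05). I back off in front of it, turn the tool square and shut the fingers.

Request:
{"method": "step_arm", "body": {
  "deltas": [
    {"dp":[-0.25,-0.68,0],"twist":0},
    {"dp":[-0.25,-0.68,0],"twist":0},
    {"dp":[-0.25,-0.68,0],"twist":0},
    {"dp":[-0.25,-0.68,0],"twist":0},
    {"dp":[0,0,0],"twist":-1},
    {"dp":[0,0,0],"twist":-1},
    {"dp":[0,0,0],"twist":-1},
    {"dp":[0,0,0],"twist":-1},
    {"dp":[0,0,0],"twist":-1},
    {"dp":[0,0,0],"twist":-1},
    {"dp":[0,0,0],"twist":-1},
    {"dp":[0,0,0],"twist":-1}
  ],
  "gripper": -1
}}

```text
time_s: 2.1
ee_pos: [0.4412, -0.04, 0.1793]
eef_rot: [3.141, 0.0, 2.132]
force: [0.8, -0.2, -0.1]
grip_width: 0.0018
grip_force: 0.0
```

Request:
{"method": "step_arm", "body": {
  "deltas": [
    {"dp":[0,0,0],"twist":-1},
    {"dp":[0,0,0],"twist":-1},
    {"dp":[0,0,0],"twist":-1},
    {"dp":[0,0,0],"twist":-1},
    {"dp":[0,0,0],"twist":-1},
    {"dp":[0,0,0],"twist":-1},
    {"dp":[0,0,0],"twist":-1},
    {"dp":[0,0,0],"twist":-1},
    {"dp":[0,0,0],"twist":-1},
    {"dp":[0,0,0],"twist":-1},
    {"dp":[0,0,0],"twist":0}
  ]
}}

```text
time_s: 3.2
ee_pos: [0.4412, -0.04, 0.1793]
eef_rot: [3.142, 0.0, 2.829]
force: [0.0, -0.6, -0.3]
grip_width: 0.0006
grip_force: 0.0
```

```bash
python3 - <<'E'
from h import *
o=ctrl.get_obs(); print(o['ee_pos'],np.rad2deg(o['eef_rot']),o['force'],o['grip_width'],o['time_s'])
y=np.deg2rad(-18);u=np.array([np.cos(y),np.sin(y)]);v=np.array([-u[1],u[0]])
print('uv',o['ee_pos'][:2]@u,o['ee_pos'][:2]@v)
full=np.ones((420,560),bool); ims=[]
for cam in('scene','side'):
    im,d=ctrl.camera(cam); np.savez(cam+'1.npz',im=im,d=d); P=world(cam,d,full); C=im[d>0].astype(int); a=P[:,:2]@u;b=P[:,:2]@v
    # handle: highest points of the head
    k=(a>.58)&(a<.85)&(b>0)&(b<.21)&(P[:,2]>.25)&(P[:,2]<.36)&(C.max(1)<90)
    q=np.c_[a,b,P[:,2]][k]; top=q[q[:,2]>np.percentile(q[:,2],97)-.026]
    print(cam,len(top),np.percentile(top,[3,50,97],axis=0).round(3).tolist())
    bl=(C[:,2]>C[:,0]*1.5)&(C[:,2]>50)&(a>.5)&(a<1.1)&(b>-.1)&(b<.3)
    q=np.c_[a,b,P[:,2]][bl]; lo=q[(q[:,2]>.012)&(q[:,2]<.06)]
    print('base',np.percentile(lo,[1,99],axis=0).round(3).tolist())
    hi=q[q[:,2]>.17]; print('arms',len(hi),np.polyfit(hi[:,0],hi[:,2],1),hi[:,0].min(),hi[:,0].max())
    ims.append(im)
s=cv2.resize(ims[0][120:350,120:360],None,fx=1.66,fy=1.66);t=cv2.resize(ims[1][90:291,230:440],None,fx=1.9,fy=1.9)
cv2.imwrite('pics/both1.png',np.hstack([s[:381],t[:381]])[:,:800,::-1])
E
```

```text
[ 0.44121105 -0.03999286  0.17931488] [1.79998238e+02 9.57725852e-03 1.62064564e+02] [ 0.03387283 -0.56777358 -0.2746744 ] 0.0006446602255452358 3.2
uv 0.43197511414258133 0.0983062424155339
scene 809 [[0.652, 0.013, 0.303], [0.665, 0.106, 0.32], [0.673, 0.188, 0.325]]
base [[0.573, 0.011, 0.04], [0.838, 0.202, 0.051]]
arms 347 [-1.38606134  1.2389316 ] 0.6571477772327081 0.7721339636959647
side 451 [[0.638, 0.013, 0.303], [0.644, 0.102, 0.315], [0.659, 0.186, 0.324]]
base [[0.566, -0.005, 0.025], [0.847, 0.2, 0.058]]
arms 170 [-1.40775634  1.22416527] 0.6374379567545239 0.7523770012339565
```

View pics/both1.png

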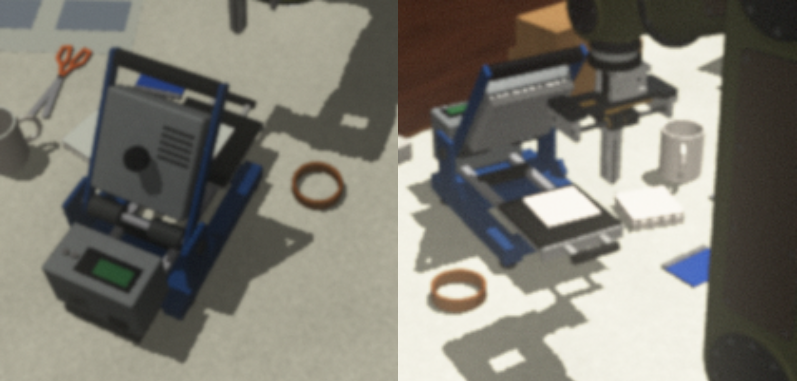

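The head is clear of the gripper. Handle bar: u≈0.655, z≈0.312 (θ≈0.957). Hinge u≈0.790, so drawer≈0.096. I lower the shut fingertips in front of the bar, then push gently.

Request:
{"method": "step_arm", "body": {
  "deltas": [
    {"dp":[0,0,0.84],"twist":0},
    {"dp":[0,0,0.84],"twist":0},
    {"dp":[0,0,0.84],"twist":0},
    {"dp":[0,0,0.83],"twist":0},
    {"dp":[0,0,0],"twist":0}
  ]
}}

```text
time_s: 3.8
ee_pos: [0.439, -0.0396, 0.0422]
eef_rot: [-3.141, -0.006, 2.826]
force: [-0.9, 0.1, 0.3]
grip_width: 0.0002
grip_force: 0.0
```

Request:
{"method": "step_arm", "body": {
  "deltas": [
    {"dp":[-0.2,0,0],"twist":0},
    {"dp":[-0.15,0,0],"twist":0},
    {"dp":[-0.15,0,0],"twist":0},
    {"dp":[-0.15,0,0],"twist":0},
    {"dp":[-0.2,0,0],"twist":0},
    {"dp":[-0.2,0,0],"twist":0},
    {"dp":[-0.2,0,0],"twist":0},
    {"dp":[-0.2,0,0],"twist":0}
  ]
}}

```text
time_s: 4.6
ee_pos: [0.4974, -0.0583, 0.0462]
eef_rot: [3.142, 0.001, 2.827]
force: [-3.1, -0.5, 6.4]
grip_width: 0.0007
grip_force: 3.5
```

Request:
{"method": "step_arm", "body": {
  "deltas": [
    {"dp":[-0.2,0,0],"twist":0},
    {"dp":[-0.2,0,0],"twist":0},
    {"dp":[-0.2,0,0],"twist":0},
    {"dp":[-0.2,0,0],"twist":0},
    {"dp":[-0.15,0,0],"twist":0},
    {"dp":[-0.1,0,0],"twist":0},
    {"dp":[-0.1,0,0],"twist":0},
    {"dp":[0,0,0],"twist":0}
  ]
}}

```text
time_s: 5.4
ee_pos: [0.5412, -0.0727, 0.0462]
eef_rot: [-3.142, 0.002, 2.827]
force: [-0.8, -0.9, 4.3]
grip_width: 0.0006
grip_force: 1.9
```

```bash
cat > look.py <<'E'
from h import *
import sys
y=np.deg2rad(-18);u=np.array([np.cos(y),np.sin(y)]);v=np.array([-u[1],u[0]])
o=ctrl.get_obs(); print('tcp uvz',(o['ee_pos'][:2]@u).round(4),(o['ee_pos'][:2]@v).round(4),o['ee_pos'][2].round(4),'F',(o['force'][:2]@u).round(1),o['force'].round(1),o['time_s'])
if len(sys.argv)>1:
    im,d=ctrl.camera('side'); P=world('side',d,np.ones(d.shape,bool)); a=P[:,:2]@u;b=P[:,:2]@v
    np.savez('side2.npz',im=im,d=d)
    for r in ctrl.cut_out('side','tile')[:1]:
        p=world('side',d,r['pixels']); q=p[p[:,2]>.08]; print('tile',r['conf'],np.percentile(np.c_[q[:,:2]@u,q[:,:2]@v,q[:,2]],[3,50,97],axis=0).round(3).tolist())
    cv2.imwrite(f'pics/{sys.argv[1]}.png',cv2.resize(im[90:290,210:450],None,fx=2.5,fy=2.5)[:,:,::-1])
E
python3 look.py
```

```text
tcp uvz 0.5372 0.0981 0.0462 F -0.5 [-0.8 -0.9  4.3] 5.4
```

Expected home is at u≈0.543, so I continue in small steps until the stop shows up as force.

Request:
{"method": "step_arm", "body": {
  "deltas": [
    {"dp":[-0.08,0,0],"twist":0},
    {"dp":[-0.08,0,0],"twist":0},
    {"dp":[0,0,0],"twist":0}
  ]
}}

```text
time_s: 5.7
ee_pos: [0.547, -0.0745, 0.046]
eef_rot: [-3.142, 0.001, 2.827]
force: [-2.1, -0.7, 4.6]
grip_width: 0.0002
grip_force: 2.2
```

Request:
{"method": "step_arm", "body": {
  "deltas": [
    {"dp":[-0.08,0,0],"twist":0},
    {"dp":[-0.05,0,0],"twist":0},
    {"dp":[0,0,0],"twist":0}
  ]
}}

```text
time_s: 6.0
ee_pos: [0.5517, -0.076, 0.0459]
eef_rot: [-3.142, 0.001, 2.827]
force: [-1.6, -1.0, 5.0]
grip_width: 0.0002
grip_force: 2.4
```

```bash
python3 look.py
```

```text
tcp uvz 0.5482 0.0982 0.0459 F -1.2 [-1.6 -1.   5. ] 6.0
```

Request:
{"method": "step_arm", "body": {
  "deltas": [
    {"dp":[-0.08,0,0],"twist":0},
    {"dp":[-0.05,0,0],"twist":0},
    {"dp":[0,0,0],"twist":0}
  ]
}}

```text
time_s: 6.3
ee_pos: [0.5534, -0.0766, 0.0453]
eef_rot: [-3.141, -0.008, 2.827]
force: [-23.5, 5.3, 16.8]
grip_width: 0.0008
grip_force: 14.1
```

```bash
python3 look.py side2
```

```text
tcp uvz 0.5499 0.0982 0.0453 F -23.9 [-23.5   5.3  16.8] 6.3
tile 0.52 [[0.634, 0.043, 0.082], [0.663, 0.109, 0.085], [0.723, 0.13, 0.088]]
```

View pics/side2.png

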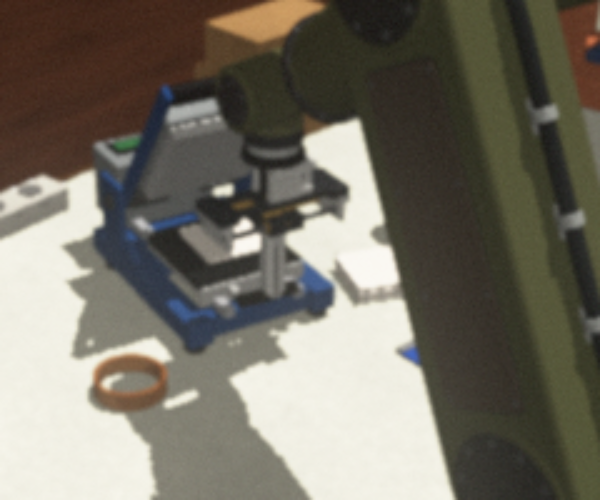

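The view shows the platen home with the fingers at its bar (crop 270,280) and the force rising to 24 N, so it is on its stop. Home bar u≈0.567 gives origin u≈0.682 and hinge u≈0.797. I back off, rise in front of the head and re-measure.

Request:
{"method": "step_arm", "body": {
  "deltas": [
    {"dp":[0.3,0,0],"twist":0},
    {"dp":[0.8,0,0],"twist":0},
    {"dp":[0.8,0,0],"twist":0},
    {"dp":[0,0,-0.98],"twist":0},
    {"dp":[0,0,-0.98],"twist":0},
    {"dp":[0,0,-0.98],"twist":0},
    {"dp":[0,0,-0.98],"twist":0},
    {"dp":[0,0,-0.98],"twist":0},
    {"dp":[0,0,-0.98],"twist":0},
    {"dp":[0,0,-0.98],"twist":0},
    {"dp":[0,0,-0.98],"twist":0},
    {"dp":[0,0,0],"twist":0}
  ]
}}

```text
time_s: 7.6
ee_pos: [0.4848, -0.054, 0.364]
eef_rot: [3.14, 0.008, 2.827]
force: [0.1, 0.7, -0.2]
grip_width: 0.0007
grip_force: 0.0
```

```bash
cat > head.py <<'E'
from h import *
y=np.deg2rad(-18);u=np.array([np.cos(y),np.sin(y)]);v=np.array([-u[1],u[0]]);full=np.ones((420,560),bool)
for cam in('scene','side'):
    im,d=ctrl.camera(cam); P=world(cam,d,full); C=im[d>0].astype(int); a=P[:,:2]@u;b=P[:,:2]@v
    k=(a>.61)&(a<.72)&(b>.02)&(b<.18)&(P[:,2]>.29)&(P[:,2]<.34)&(C.max(1)<90)
    q=np.c_[a,b,P[:,2]][k]
    if len(q): print(cam,len(q),np.percentile(q,[3,50,97],axis=0).round(3).tolist())
    k=(a>.4)&(a<.62)&(b>.0)&(b<.2)&(P[:,2]>.055)&(P[:,2]<.1)
    q=np.c_[a,b,P[:,2]][k]; print('platen front',np.percentile(q[:,0],[1,3,10]).round(3))
    for r in ctrl.cut_out(cam,'tile')[:2]:
        p=world(cam,d,r['pixels']); q=p[(p[:,2]>.078)&(p[:,2]<.1)]
        if len(q): print('tile',len(q),round(r['conf'],2),np.percentile(np.c_[q[:,:2]@u,q[:,:2]@v,q[:,2]],[3,50,97],axis=0).round(3).tolist())
E
python3 look.py; python3 head.py
```

```text
tcp uvz 0.4778 0.0985 0.364 F -0.1 [ 0.1  0.7 -0.2] 7.6
scene 663 [[0.652, 0.026, 0.308], [0.665, 0.104, 0.321], [0.67, 0.176, 0.325]]
platen front [0.557 0.56  0.565]
side 384 [[0.637, 0.025, 0.304], [0.644, 0.102, 0.317], [0.656, 0.173, 0.324]]
platen front [0.548 0.55  0.553]
tile 420 0.57 [[0.636, 0.042, 0.08], [0.678, 0.088, 0.085], [0.729, 0.13, 0.089]]
```

Request:
{"method": "step_arm", "body": {
  "deltas": [
    {"dp":[-0.9,0,0],"twist":0},
    {"dp":[-0.9,0,0],"twist":0},
    {"dp":[-0.9,0,0],"twist":0},
    {"dp":[-0.9,0,0],"twist":0},
    {"dp":[-0.9,0,0],"twist":0},
    {"dp":[0,0,0.4],"twist":0},
    {"dp":[0,0,0],"twist":0}
  ]
}}

```text
time_s: 8.5
ee_pos: [0.6551, -0.1096, 0.3379]
eef_rot: [-3.141, -0.007, 2.827]
force: [0.3, 0.5, -0.2]
grip_width: 0.0006
grip_force: 0.0
```

```bash
python3 look.py side3; python3 - <<'E'
import numpy as np
th=np.linspace(.943,0,25); U=.796-.235*np.cos(th)+.003; Z=.12+.235*np.sin(th)
print(np.c_[th[1:],U[1:]*1e3,Z[1:]*1e3+13,np.diff(U)/.04,-np.diff(Z)/.04].round(2))
E
```

```text
tcp uvz 0.657 0.0982 0.3379 F 0.1 [ 0.3  0.5 -0.2] 8.5
tile 0.95 [[0.634, 0.039, 0.081], [0.677, 0.085, 0.085], [0.727, 0.13, 0.088]]
[[ 9.0000e-01  6.5361e+02  3.1762e+02 -1.8000e-01  1.4000e-01]
 [ 8.6000e-01  6.4647e+02  3.1177e+02 -1.8000e-01  1.5000e-01]
 [ 8.3000e-01  6.3956e+02  3.0564e+02 -1.7000e-01  1.5000e-01]
 [ 7.9000e-01  6.3290e+02  2.9924e+02 -1.7000e-01  1.6000e-01]
 [ 7.5000e-01  6.2650e+02  2.9259e+02 -1.6000e-01  1.7000e-01]
 [ 7.1000e-01  6.2036e+02  2.8569e+02 -1.5000e-01  1.7000e-01]
 [ 6.7000e-01  6.1450e+02  2.7856e+02 -1.5000e-01  1.8000e-01]
 [ 6.3000e-01  6.0893e+02  2.7120e+02 -1.4000e-01  1.8000e-01]
 [ 5.9000e-01  6.0365e+02  2.6362e+02 -1.3000e-01  1.9000e-01]
 [ 5.5000e-01  5.9867e+02  2.5585e+02 -1.2000e-01  1.9000e-01]
 [ 5.1000e-01  5.9400e+02  2.4788e+02 -1.2000e-01  2.0000e-01]
 [ 4.7000e-01  5.8964e+02  2.3974e+02 -1.1000e-01  2.0000e-01]
 [ 4.3000e-01  5.8561e+02  2.3144e+02 -1.0000e-01  2.1000e-01]
 [ 3.9000e-01  5.8191e+02  2.2298e+02 -9.0000e-02  2.1000e-01]
 [ 3.5000e-01  5.7854e+02  2.1438e+02 -8.0000e-02  2.1000e-01]
 [ 3.1000e-01  5.7551e+02  2.0566e+02 -8.0000e-02  2.2000e-01]
 [ 2.8000e-01  5.7283e+02  1.9682e+02 -7.0000e-02  2.2000e-01]
 [ 2.4000e-01  5.7050e+02  1.8789e+02 -6.0000e-02  2.2000e-01]
 [ 2.0000e-01  5.6852e+02  1.7887e+02 -5.0000e-02  2.3000e-01]
 [ 1.6000e-01  5.6690e+02  1.6978e+02 -4.0000e-02  2.3000e-01]
 [ 1.2000e-01  5.6563e+02  1.6064e+02 -3.0000e-02  2.3000e-01]
 [ 8.0000e-02  5.6473e+02  1.5145e+02 -2.0000e-02  2.3000e-01]
 [ 4.0000e-02  5.6418e+02  1.4223e+02 -1.0000e-02  2.3000e-01]
 [ 0.0000e+00  5.6400e+02  1.3300e+02 -0.0000e+00  2.3000e-01]]
```

View pics/side3.png

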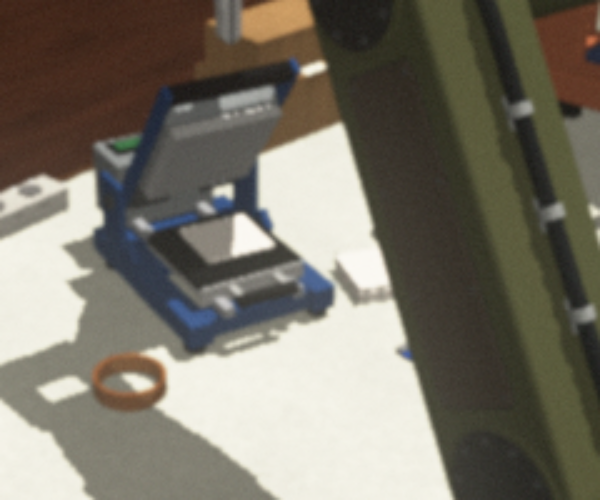

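The platen is home with the tile flat on it (crop 230,240), and the fingertip (230,35) is above the middle of the head's bar (230,80). I lower until contact.

Request:
{"method": "step_arm", "body": {
  "deltas": [
    {"dp":[0,0,0.15],"twist":0},
    {"dp":[0,0,0.1],"twist":0},
    {"dp":[0,0,0.08],"twist":0},
    {"dp":[0,0,0],"twist":0}
  ]
}}

```text
time_s: 9.0
ee_pos: [0.6547, -0.1094, 0.3295]
eef_rot: [-3.142, -0.0, 2.827]
force: [0.2, -0.4, 0.2]
grip_width: 0.0004
grip_force: 0.0
```

Request:
{"method": "step_arm", "body": {
  "deltas": [
    {"dp":[0,0,0.1],"twist":0},
    {"dp":[0,0,0.08],"twist":0},
    {"dp":[0,0,0],"twist":0}
  ]
}}

```text
time_s: 9.3
ee_pos: [0.6549, -0.1094, 0.3218]
eef_rot: [-3.142, -0.001, 2.827]
force: [-0.3, -0.3, 0.0]
grip_width: 0.0
grip_force: 0.0
```

Request:
{"method": "step_arm", "body": {
  "deltas": [
    {"dp":[0,0,0.08],"twist":0},
    {"dp":[0,0,0],"twist":0}
  ]
}}

```text
time_s: 9.5
ee_pos: [0.6549, -0.1095, 0.3188]
eef_rot: [-3.142, -0.001, 2.827]
force: [-0.2, -0.1, 0.0]
grip_width: 0.0006
grip_force: 0.0
```

Request:
{"method": "step_arm", "body": {
  "deltas": [
    {"dp":[0,0,0.08],"twist":0},
    {"dp":[0,0,0],"twist":0}
  ]
}}

```text
time_s: 9.7
ee_pos: [0.6549, -0.1095, 0.3156]
eef_rot: [-3.142, -0.001, 2.827]
force: [0.5, -0.1, -0.2]
grip_width: 0.0004
grip_force: 0.0
```

```bash
python3 - <<'E'
from h import *
a,da=ctrl.camera('scene');b,db=ctrl.camera('side')
y=np.deg2rad(-18);u=np.array([np.cos(y),np.sin(y)]);v=np.array([-u[1],u[0]])
for n,d in(('scene',da),('side',db)):
    P=world(n,d,np.ones(d.shape,bool));q=np.c_[P[:,:2]@u,P[:,:2]@v,P[:,2]]
    for lo,hi in((.03,.07),(.085,.112),(.13,.17)):
        k=(q[:,1]>lo)&(q[:,1]<hi)&(q[:,0]>.6)&(q[:,0]<.7)&(q[:,2]>.28)&(q[:,2]<.36)
        s=q[k]; print(n,lo,len(s),*[ (round(zz,3),s[(abs(s[:,2]-zz)<.004),0].round(3)[[0,-1]].tolist(),np.median(s[(abs(s[:,2]-zz)<.004),0]).round(3)) for zz in(.3,.308,.316,.324,.332) if (abs(s[:,2]-zz)<.004).sum()>1])
A=cv2.resize(a[130:230,160:290],(400,308),interpolation=cv2.INTER_CUBIC);B=cv2.resize(b[70:170,230:360],(400,308),interpolation=cv2.INTER_CUBIC)
cv2.imwrite('pics/tip.png',np.hstack([A,B])[:,:,::-1])
E
```

```text
scene 0.03 236 (0.308, [0.668, 0.669], np.float64(0.668)) (0.316, [0.647, 0.669], np.float64(0.667)) (0.324, [0.653, 0.67], np.float64(0.659))
scene 0.085 222 (0.308, [0.669, 0.669], np.float64(0.669)) (0.316, [0.648, 0.671], np.float64(0.668)) (0.324, [0.653, 0.665], np.float64(0.66))
scene 0.13 253 (0.308, [0.669, 0.669], np.float64(0.669)) (0.316, [0.647, 0.67], np.float64(0.668)) (0.324, [0.651, 0.668], np.float64(0.66))
side 0.03 112 (0.3, [0.64, 0.648], np.float64(0.646)) (0.308, [0.647, 0.639], np.float64(0.642)) (0.316, [0.651, 0.636], np.float64(0.642)) (0.324, [0.655, 0.643], np.float64(0.649))
side 0.085 126 (0.3, [0.647, 0.649], np.float64(0.646)) (0.308, [0.644, 0.642], np.float64(0.642)) (0.316, [0.664, 0.64], np.float64(0.642)) (0.324, [0.652, 0.644], np.float64(0.648))
side 0.13 124 (0.3, [0.646, 0.648], np.float64(0.645)) (0.308, [0.649, 0.644], np.float64(0.643)) (0.316, [0.659, 0.64], np.float64(0.644)) (0.324, [0.654, 0.649], np.float64(0.65))
```

View pics/tip.png

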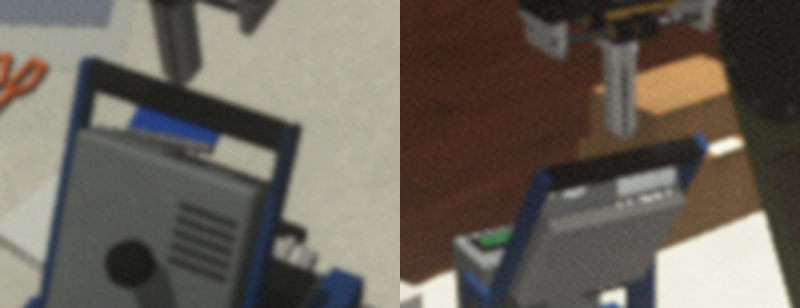

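The tip (side crop 620,135) is still just above the bar (620,150). I check the tip's position by depth.

```bash
python3 look.py; python3 - <<'E'
from h import *
y=np.deg2rad(-18);u=np.array([np.cos(y),np.sin(y)]);v=np.array([-u[1],u[0]])
o=ctrl.get_obs()
for n in('scene','side'):
    im,d=ctrl.camera(n); P=world(n,d,np.ones(d.shape,bool));q=np.c_[P[:,:2]@u,P[:,:2]@v,P[:,2]]
    k=(q[:,1]>.07)&(q[:,1]<.125)&(q[:,0]>.55)&(q[:,0]<.75)&(q[:,2]>.335)&(q[:,2]<.4)
    s=q[k]; print(n,len(s),np.percentile(s,[2,10,50,90,98],axis=0).round(3).tolist() if len(s) else '')
    c=ctrl.get_calibration(n)
    for nm,(uu,vv,z) in dict(tcp=(.6568,.098,.3156),bartop=(.656,.1,.324),barL=(.656,.18,.311)).items():
        w=np.r_[uu*u+vv*v,z,1];e=c['world_to_cam']@w;print(nm,c['fx']*e[0]/e[2]+c['cx'],c['fy']*e[1]/e[2]+c['cy'],e[2])
print(o['ee_pos'],o['qpos'])
E
```

```text
tcp uvz 0.6567 0.0983 0.316 F 0.1 [-0.  -0.3 -0.2] 9.8
scene 245 [[0.649, 0.086, 0.347], [0.653, 0.09, 0.354], [0.666, 0.103, 0.375], [0.667, 0.11, 0.395], [0.668, 0.111, 0.399]]
tcp 220.75695734791924 162.71763164206135 0.9888886848484827
bartop 221.2813513406516 160.17809204735107 0.9823269980058447
barL 252.66910508385152 174.2397524557002 0.9726969561929294
side 192 [[0.638, 0.084, 0.344], [0.642, 0.086, 0.351], [0.646, 0.1, 0.373], [0.658, 0.108, 0.394], [0.663, 0.111, 0.398]]
tcp 299.96060584081306 121.4270443601465 1.556738281583735
bartop 299.4917284850261 118.99612756898422 1.5509697894326662
barL 275.7443266560239 128.40517163559537 1.5268575252491903
[ 0.65496748 -0.10944392  0.3160038 ] [-2.20727360e-01  5.29992466e-01  8.92583597e-01  3.24979429e-05
  1.71914917e+00 -1.47735941e+00]
```

```bash
python3 - <<'E'
from h import *
def near(n,f,tcp,r=.05):
    P=world(n,f['d'],np.ones(f['d'].shape,bool)); k=(np.hypot(P[:,0]-tcp[0],P[:,1]-tcp[1])<r)&(P[:,2]>tcp[2]-.04)&(P[:,2]<tcp[2]+.09)
    z=np.sort(P[k,2]); return len(z),(z[:6]-tcp[2]).round(4), (np.percentile(z,2)-tcp[2]).round(4) if len(z) else ''
for n in('scene','side'):
    print(n,'open',near(n,np.load(n+'0.npz'),[.5497,0,.1787],.075)); print(n,'shut',near(n,np.load(n+'1.npz'),[.4412,-.04,.1793],.03))
    f=np.load(n+'1.npz');c=ctrl.get_calibration(n)
    for z in(.1793,.1983):
        e=c['world_to_cam']@np.r_[.4412,-.04,z,1];print(z,c['fx']*e[0]/e[2]+c['cx'],c['fy']*e[1]/e[2]+c['cy'])
f=np.load('side1.npz')['im'];g=np.load('side0.npz')['im']
cv2.imwrite('pics/tips2.png',np.hstack([cv2.resize(x[120:220,270:400],(400,308),interpolation=cv2.INTER_NEAREST) for x in(g,f)])[:,:,::-1])
E
```

```text
scene open (148, array([0.0348, 0.0356, 0.0361, 0.0368, 0.0371, 0.0375]), np.float64(0.0367))
scene shut (179, array([0.026 , 0.0274, 0.0284, 0.0303, 0.0312, 0.0317]), np.float64(0.0308))
0.1793 263.95509741137306 145.03593816627736
0.1983 263.7393359934832 140.11469284258368
side open (301, array([0.0251, 0.0252, 0.0258, 0.026 , 0.026 , 0.0284]), np.float64(0.0294))
side shut (218, array([0.0267, 0.0269, 0.0277, 0.0279, 0.0292, 0.0307]), np.float64(0.0297))
0.1793 339.3467986790226 193.2577042672171
0.1983 339.5803361368168 187.33013883139637
```

View pics/tips2.png

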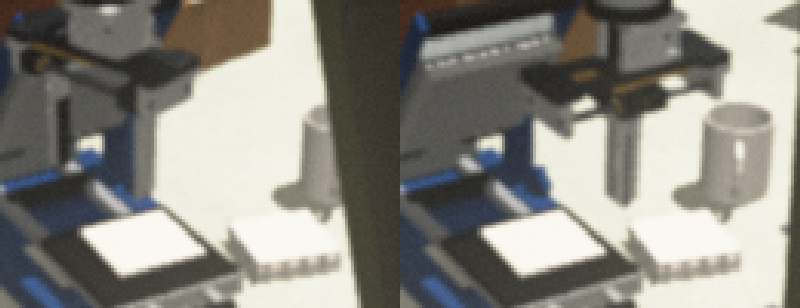

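The visible fingertip ends about 19 mm above the reported TCP. With the fingers shut, the grasp point could then sit near the head's bar. To be safe I will push with the rear finger of the open gripper, with the grasp point about 53 mm in front of the bar. I rise, shift forward, turn 90° and open.

Request:
{"method": "step_arm", "body": {
  "deltas": [
    {"dp":[0,0,-0.75],"twist":0},
    {"dp":[0.64,0,0],"twist":0},
    {"dp":[0.64,0,0],"twist":0},
    {"dp":[0,0,0],"twist":1},
    {"dp":[0,0,0],"twist":1},
    {"dp":[0,0,0],"twist":1},
    {"dp":[0,0,0],"twist":1},
    {"dp":[0,0,0],"twist":1},
    {"dp":[0,0,0],"twist":1},
    {"dp":[0,0,0],"twist":1},
    {"dp":[0,0,0],"twist":1},
    {"dp":[0,0,0],"twist":1}
  ],
  "gripper": 1
}}

```text
time_s: 11.1
ee_pos: [0.6063, -0.0937, 0.3462]
eef_rot: [3.141, 0.0, 2.196]
force: [-0.6, 0.3, -0.4]
grip_width: 0.0923
grip_force: 0.0
```

Request:
{"method": "step_arm", "body": {
  "deltas": [
    {"dp":[0,0,0],"twist":1},
    {"dp":[0,0,0],"twist":1},
    {"dp":[0,0,0],"twist":1},
    {"dp":[0,0,0],"twist":1},
    {"dp":[0,0,0],"twist":1},
    {"dp":[0,0,0],"twist":1},
    {"dp":[0,0,0],"twist":1},
    {"dp":[0,0,0],"twist":1},
    {"dp":[0,0,0],"twist":1},
    {"dp":[0,0,0],"twist":1},
    {"dp":[0,0,0],"twist":1},
    {"dp":[0,0,0],"twist":1}
  ]
}}

```text
time_s: 12.3
ee_pos: [0.6063, -0.0936, 0.3462]
eef_rot: [3.141, -0.0, 1.359]
force: [-0.6, -0.7, 0.1]
grip_width: 0.0939
grip_force: 0.0
```

Request:
{"method": "step_arm", "body": {
  "deltas": [
    {"dp":[0,0,0],"twist":1},
    {"dp":[0,0,0],"twist":0.5},
    {"dp":[0,0,0],"twist":0}
  ]
}}

```text
time_s: 12.6
ee_pos: [0.6063, -0.0937, 0.3462]
eef_rot: [3.141, 0.0, 1.256]
force: [-1.0, -0.8, -0.4]
grip_width: 0.0935
grip_force: 0.0
```

```bash
python3 look.py; python3 - <<'E'
from h import *
y=np.deg2rad(-18);u=np.array([np.cos(y),np.sin(y)]);v=np.array([-u[1],u[0]])
o=ctrl.get_obs();print(o['grip_width'],np.rad2deg(o['eef_rot'][2]))
f=np.load('wrist0.npz'); c=ctrl.get_calibration('wrist')
z={'ee_pos':np.zeros(3),'eef_rot':np.zeros(3)}; p=wristpts(f['d'],np.ones(f['d'].shape,bool),z)
for s in(1,-1):
    k=(abs(p[:,0])<.02)&(s*p[:,1]>.04)&(s*p[:,1]<.064)&(p[:,2]<.03); q=p[k]; print('finger tip z in tool frame',len(q),np.percentile(q[:,2],[90,97,99.5]).round(4),np.percentile(q[q[:,2]>-.06][:,1],[2,50,98]).round(4))
ims=[]
for n in('scene','side'):
    im,d=ctrl.camera(n); ims.append(im); P=world(n,d,np.ones(d.shape,bool));q=np.c_[P[:,:2]@u,P[:,:2]@v,P[:,2]]
    k=(q[:,1]>.07)&(q[:,1]<.125)&(q[:,0]>.5)&(q[:,0]<.72)&(q[:,2]>.335)&(q[:,2]<.41); s=q[k]
    for lo,hi in((.52,.6),(.61,.7)):
        t=s[(s[:,0]>lo)&(s[:,0]<hi)]; 
        if len(t)>5: print(n,lo,len(t),np.percentile(t,[3,50,97],axis=0).round(3).tolist())
A=cv2.resize(ims[0][100:230,150:290],(400,371));B=cv2.resize(ims[1][60:190,230:370],(400,371))
cv2.imwrite('pics/tip3.png',np.hstack([A,B])[:,:,::-1])
E
```

```text
tcp uvz 0.6056 0.0983 0.3462 F -0.7 [-1.  -0.8 -0.4] 12.6
0.0935303083261894 71.96662506430573
finger tip z in tool frame 6215 [-0.0506 -0.0353 -0.0277] [0.047  0.0483 0.0586]
finger tip z in tool frame 6402 [-0.0516 -0.0358 -0.028 ] [-0.0579 -0.0475 -0.0462]
scene 0.52 118 [[0.549, 0.089, 0.373], [0.558, 0.101, 0.392], [0.56, 0.108, 0.408]]
scene 0.61 100 [[0.655, 0.09, 0.379], [0.664, 0.102, 0.395], [0.667, 0.108, 0.408]]
side 0.52 92 [[0.539, 0.087, 0.374], [0.545, 0.1, 0.392], [0.555, 0.106, 0.408]]
side 0.61 97 [[0.646, 0.086, 0.373], [0.651, 0.099, 0.392], [0.662, 0.108, 0.409]]
```

View pics/tip3.png

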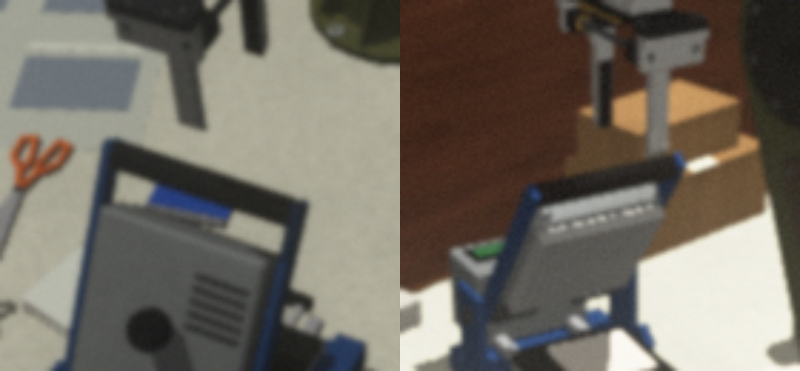

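The rear finger (crop 605,110 in the side view; 185,110 in the scene view) is over the bar line, and the other finger is well in front. By depth the finger spans u 0.647–0.667 and the bar centre is at 0.655. I lower to contact.

Request:
{"method": "step_arm", "body": {
  "deltas": [
    {"dp":[0,0,0.25],"twist":0},
    {"dp":[0,0,0.25],"twist":0},
    {"dp":[0,0,0.2],"twist":0},
    {"dp":[0,0,0.12],"twist":0},
    {"dp":[0,0,0],"twist":0}
  ]
}}

```text
time_s: 13.2
ee_pos: [0.6061, -0.0936, 0.3123]
eef_rot: [-3.14, 0.0, 1.257]
force: [-0.4, -0.0, -0.1]
grip_width: 0.0942
grip_force: 0.0
```

Request:
{"method": "step_arm", "body": {
  "deltas": [
    {"dp":[0,0,0.1],"twist":0},
    {"dp":[0,0,0.1],"twist":0},
    {"dp":[0,0,0],"twist":0}
  ]
}}

```text
time_s: 13.5
ee_pos: [0.6062, -0.0936, 0.3047]
eef_rot: [-3.141, 0.0, 1.257]
force: [0.1, 0.9, 0.2]
grip_width: 0.0941
grip_force: 0.0
```

Request:
{"method": "step_arm", "body": {
  "deltas": [
    {"dp":[0,0,0.1],"twist":0},
    {"dp":[0,0,0],"twist":0}
  ]
}}

```text
time_s: 13.7
ee_pos: [0.6062, -0.0936, 0.3007]
eef_rot: [-3.141, 0.0, 1.257]
force: [-0.8, 0.5, -0.1]
grip_width: 0.0941
grip_force: 0.0
```

Request:
{"method": "step_arm", "body": {
  "deltas": [
    {"dp":[0,-0.04,0.1],"twist":0},
    {"dp":[0,0,0],"twist":0}
  ]
}}

```text
time_s: 13.9
ee_pos: [0.6046, -0.0931, 0.2977]
eef_rot: [3.141, -0.0, 1.257]
force: [-1.5, 0.5, 2.3]
grip_width: 0.0939
grip_force: 1.2
```

Contact made at TCP z≈0.298. Now I follow the arc.

Request:
{"method": "step_arm", "body": {
  "deltas": [
    {"dp":[0,-0.18,0.16],"twist":0},
    {"dp":[0,-0.18,0.16],"twist":0},
    {"dp":[0,-0.17,0.16],"twist":0},
    {"dp":[0,-0.17,0.16],"twist":0},
    {"dp":[0,-0.16,0.17],"twist":0},
    {"dp":[0,0,0],"twist":0}
  ]
}}

```text
time_s: 14.5
ee_pos: [0.5705, -0.0817, 0.2667]
eef_rot: [-3.141, -0.0, 1.257]
force: [-18.6, 5.6, 16.0]
grip_width: 0.0937
grip_force: 10.5
```

```bash
cat > hd.py <<'E'
from h import *
y=np.deg2rad(-18);u=np.array([np.cos(y),np.sin(y)]);v=np.array([-u[1],u[0]])
o=ctrl.get_obs(); uu=o['ee_pos'][:2]@u; print('finger u',round(uu+.053,4),'z',o['ee_pos'][2].round(4),'F',o['force'].round(1))
for n in('scene','side'):
    im,d=ctrl.camera(n); P=world(n,d,np.ones(d.shape,bool)); C=im[d>0].astype(int); q=np.c_[P[:,:2]@u,P[:,:2]@v,P[:,2]]
    k=(q[:,0]>.54)&(q[:,0]<.72)&((q[:,1]>.025)&(q[:,1]<.065)|(q[:,1]>.135)&(q[:,1]<.175))&(q[:,2]>.1)&(q[:,2]<.36)&(C.max(1)<60)
    s=q[k]; s=s[s[:,0]<np.percentile(s[:,0],2)+.028]; print(n,len(s),np.percentile(s[:,[0,2]],[3,50,97],axis=0).round(3).tolist())
E
python3 hd.py
```

```text
finger u 0.6208 z 0.2667 F [-18.6   5.6  16. ]
scene 263 [[0.62, 0.28], [0.63, 0.29], [0.635, 0.295]]
side 127 [[0.602, 0.274], [0.61, 0.287], [0.62, 0.293]]
```

The head follows: its bar is at about (0.6195, 0.282), so θ≈0.76. Friction drags the tip forward as the bar turns. I relieve it with a small lift and shift back, then continue.

Request:
{"method": "step_arm", "body": {
  "deltas": [
    {"dp":[0,0,-0.15],"twist":0},
    {"dp":[0,0.06,0],"twist":0},
    {"dp":[0,0,0.12],"twist":0},
    {"dp":[0,-0.15,0.17],"twist":0},
    {"dp":[0,-0.15,0.18],"twist":0},
    {"dp":[0,-0.14,0.18],"twist":0},
    {"dp":[0,-0.13,0.19],"twist":0},
    {"dp":[0,0,0],"twist":0}
  ]
}}

```text
time_s: 15.4
ee_pos: [0.5517, -0.0757, 0.2368]
eef_rot: [-3.14, -0.0, 1.257]
force: [-1.4, 1.0, 2.2]
grip_width: 0.0936
grip_force: 0.7
```

```bash
python3 hd.py
```

```text
finger u 0.6011 z 0.2368 F [-1.4  1.   2.2]
scene 245 [[0.595, 0.248], [0.605, 0.259], [0.61, 0.264]]
side 116 [[0.578, 0.24], [0.584, 0.253], [0.592, 0.261]]
```

Request:
{"method": "step_arm", "body": {
  "deltas": [
    {"dp":[0,-0.14,0.19],"twist":0},
    {"dp":[0,-0.13,0.2],"twist":0},
    {"dp":[0,-0.12,0.2],"twist":0},
    {"dp":[0,-0.11,0.21],"twist":0},
    {"dp":[0,-0.1,0.21],"twist":0},
    {"dp":[0,-0.08,0.21],"twist":0},
    {"dp":[0,0,0],"twist":0}
  ]
}}

```text
time_s: 16.2
ee_pos: [0.5258, -0.0676, 0.187]
eef_rot: [-3.139, 0.0, 1.257]
force: [0.1, -0.0, 0.2]
grip_width: 0.0938
grip_force: 0.0
```

```bash
python3 hd.py
```

```text
finger u 0.574 z 0.187 F [ 0.1 -0.   0.2]
scene 223 [[0.569, 0.199], [0.58, 0.209], [0.585, 0.214]]
side 105 [[0.552, 0.194], [0.559, 0.205], [0.569, 0.212]]
```

Request:
{"method": "step_arm", "body": {
  "deltas": [
    {"dp":[0,-0.07,0.22],"twist":0},
    {"dp":[0,-0.05,0.22],"twist":0},
    {"dp":[0,-0.05,0.22],"twist":0},
    {"dp":[0,-0.04,0.22],"twist":0},
    {"dp":[0,-0.02,0.22],"twist":0},
    {"dp":[0,-0.01,0.22],"twist":0},
    {"dp":[0,0,0.2],"twist":0},
    {"dp":[0,0,0.15],"twist":0},
    {"dp":[0,0,0.1],"twist":0},
    {"dp":[0,0,0],"twist":0}
  ]
}}

```text
time_s: 17.3
ee_pos: [0.5176, -0.0649, 0.117]
eef_rot: [-3.141, 0.0, 1.257]
force: [0.3, -0.1, 0.1]
grip_width: 0.0939
grip_force: 0.0
```

```bash
python3 hd.py
```

```text
finger u 0.5653 z 0.117 F [ 0.3 -0.1  0.1]
scene 194 [[0.554, 0.13], [0.566, 0.139], [0.571, 0.144]]
side 106 [[0.541, 0.119], [0.546, 0.135], [0.558, 0.142]]
```

Request:
{"method": "step_arm", "body": {
  "deltas": [
    {"dp":[0,-0.1,0.1],"twist":0},
    {"dp":[0,0,0.1],"twist":0},
    {"dp":[0,0,0.1],"twist":0},
    {"dp":[0,0,0],"twist":0}
  ]
}}

```text
time_s: 17.8
ee_pos: [0.5138, -0.0636, 0.1059]
eef_rot: [3.141, -0.0, 1.257]
force: [-4.6, 1.2, 8.9]
grip_width: 0.0939
grip_force: 4.8
```

Request:
{"method": "step_arm", "body": {
  "deltas": [
    {"dp":[0,0,0.08],"twist":0},
    {"dp":[0,0,0],"twist":0}
  ]
}}

```text
time_s: 18.0
ee_pos: [0.514, -0.0636, 0.1043]
eef_rot: [3.14, -0.0, 1.257]
force: [-14.6, 2.7, 26.7]
grip_width: 0.0937
grip_force: 13.6
```

Request:
{"method": "step_arm", "body": {
  "deltas": [
    {"dp":[0,0,0.05],"twist":0},
    {"dp":[0,0,0],"twist":0},
    {"dp":[0,0,0],"twist":0}
  ]
}}

```text
time_s: 18.3
ee_pos: [0.5143, -0.0637, 0.1038]
eef_rot: [3.139, -0.0, 1.257]
force: [-23.5, 3.8, 41.5]
grip_width: 0.0937
grip_force: 21.3
```

```bash
python3 hd.py
```

```text
finger u 0.5618 z 0.1038 F [-23.5   3.8  41.5]
scene 197 [[0.555, 0.118], [0.565, 0.127], [0.572, 0.132]]
side 101 [[0.541, 0.11], [0.546, 0.125], [0.558, 0.131]]
```

The head is firmly on its stop and the bar top is at 0.132 (0.133 expected). I lift off and check.

Request:
{"method": "step_arm", "body": {
  "deltas": [
    {"dp":[0,0,-0.3],"twist":0},
    {"dp":[0,0,-0.6],"twist":0},
    {"dp":[0,0,-0.9],"twist":0},
    {"dp":[0,0,-0.9],"twist":0},
    {"dp":[0,-0.9,-0.5],"twist":0},
    {"dp":[0,-0.9,-0.5],"twist":0},
    {"dp":[0,-0.9,0],"twist":0},
    {"dp":[0,0,0],"twist":0}
  ]
}}

```text
time_s: 19.2
ee_pos: [0.4088, -0.0294, 0.249]
eef_rot: [3.14, -0.0, 1.257]
force: [0.0, -0.9, 0.1]
grip_width: 0.0941
grip_force: 0.0
```

```bash
python3 hd.py; python3 look.py fin
```

```text
finger u 0.4509 z 0.249 F [ 0.  -0.9  0.1]
scene 203 [[0.554, 0.12], [0.565, 0.129], [0.572, 0.134]]
side 52 [[0.541, 0.116], [0.544, 0.124], [0.552, 0.13]]
tcp uvz 0.4003 0.0984 0.2485 F 0.1 [ 0.1 -0.2  0.8] 19.3Traceback (most recent call last):
  File "look.py", line 9, in <module>
    p=world('side',d,r['pixels']); q=p[p[:,2]>.08]; print('tile',r['conf'],np.percentile(np.c_[q[:,:2]@u,q[:,:2]@v,q[:,2]],[3,50,97],axis=0).round(3).tolist())
                                                                           ~~~~~~~~~~~~~^^^^^^^^^^^^^^^^^^^^^^^^^^^^^^^^^^^^^^^^^^^^^^^^^^^^
    return _quantile_unchecked(
        a, q, axis, out, overwrite_input, method, keepdims, weights)
    return _ureduce(a,
                    func=_quantile_ureduce_func,
    ...<5 lines>...
                    overwrite_input=overwrite_input,
                    method=method)
    r = func(a, **kwargs)
    result = _quantile(arr,
                       quantiles=q,
    ...<2 lines>...
                       out=out,
                       weights=wgt)
    slices_having_nans = np.isnan(arr[-1, ...])
                                  ~~~^^^^^^^^^
IndexError: index -1 is out of bounds for axis 0 with size 0
```

```bash
python3 - <<'E'
import numpy as np,cv2
im=np.load('side2.npz')['im'];cv2.imwrite('pics/fin.png',cv2.resize(im[110:270,220:420],None,fx=4,fy=3.75)[:,:,::-1])
E
```

```text
(no output)
```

View pics/fin.png

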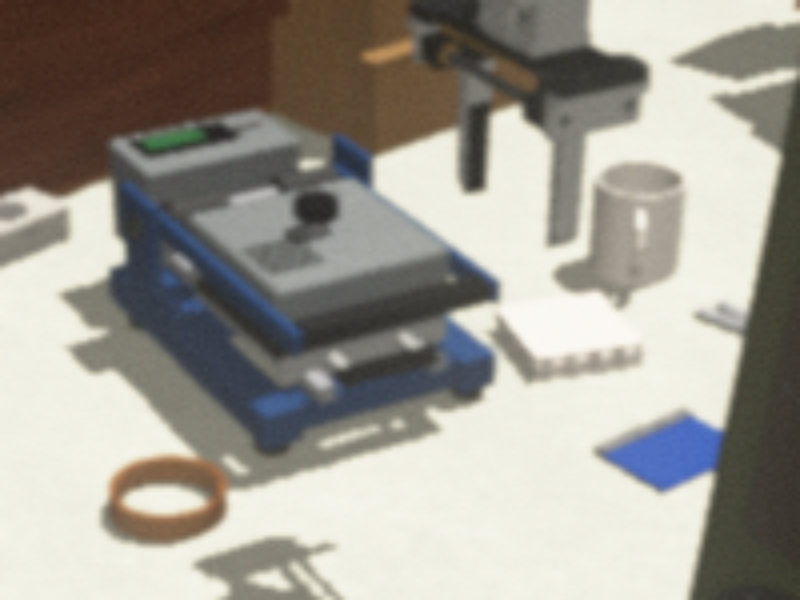

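The head lies level and closed (its bar at 390,315), the platen's bar is home underneath (390,365), and the gripper is clear. I hand in.

```bash
python3 -c "
from station import ctrl
print(ctrl.hand_in())"
```

```text
the job is handed in; nothing more can be done
None
```

I pushed the platen home, closed the head gently onto its stop and handed the job in at about 19 s with the gripper clear of everything; the hand-in gave no verdict, and the tile, last seen flat on the pad, is now hidden under the closed head.

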